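Screen off the vanity and seat the paint-spinner spindle

TASK

Get the paint spinner ready: first stand the wooden splash screen on the desk midway between the spinner and the pink vanity, a broad face towards each, to shield the vanity from spatter, and let go of it. Then take the spindle out of its rest, turn it until its four splines mesh with the cross-shaped socket of the spinner, slide it fully home until its collar sits flush on the drive block, and finish while still gripping it and pressing it down against the socket's spring. Leave everything else on the desk where it stands.

Things in the scene. Friction and masses are not known exactly. Their poses are not given: they have to be found in the camera images.
- spinner: Paint spinner, fixed to the desk: low grey steel housing 110 x 110 x 42 mm with a square steel drive block standing out of an opening in its middle. Origin at the centre of its underside, z up. The vanity stands about 230 mm from it (centre to centre) on its +y or its -y side (within about 5 degrees), the lampshade on the other side.
- socket (a point): Centre of the socket's mouth, in the top face of the drive block (44 x 44 x 48 mm, stiff to turn at 0.3 N m, starts up to 43 degrees off the housing), 56 mm above the desk, z up. The socket is a plus-shaped slot open to the top: arms 33 mm long, 9 mm wide, along this frame's x and y; the top 3 mm are 2 mm wider. In its middle, 28 mm below the mouth, is the top of a sprung pin.
- pin (a joint): Sprung brass pin at the bottom of the socket: how far it is pressed down (m), 0 when free; starts to give at 4 N, rises to 7.6 N at 12 mm, which is where it is when the spindle is fully home. It pushes the spindle back up when not held down.
- spindle: Spindle, about 0.12 kg, upright and loose in its rest. Origin at the tip of its foot, z up along it. From the tip: 0-8 mm nose 9.6 mm across; 8-40 mm four splines in a plus (30 mm across, 6 mm thick, along x and y, alike every quarter turn); 40-46 mm collar 44 mm across; 46-86 mm flat wooden grip, 40 mm along x, 12 mm thick along y. Fully home its tip is 40 mm below the mouth.
- rest: Fixed dark wooden block, 64 x 64 x 45 mm, origin at the centre of its underside, with a 34 mm square hole down the middle; the spindle's collar sits on its top, so the spindle's tip is 5 mm above the desk.
- screen: Splash screen, about 0.16 kg, standing on the desk: plywood plate 80 mm wide (along y), 10 mm thick (along x), reaching from the foot to 100 mm above the desk, on a flat foot 44 mm (x) by 80 mm (y) and 10 mm high. Origin at the centre of its underside, z up; same from both sides.
- vanity: Doll's-house vanity, pink: 42 mm deep (x), 85 mm wide (y), 66 mm high, with a mirror at its back rising to 114 mm. Loose. Origin at the centre of its underside.
- lampshade: Small glass lampshade, round, 52 mm across, 40 mm high, loose. Origin at the centre of its underside.
- tray: Pewter tray miniature, round, 56 mm across, 6 mm high, 72 mm over its two handles, loose. Origin at the centre of its underside.
- spokeshave: Steel spokeshave, 260 mm long along x, about 31 mm high, loose. Origin at the desk under its middle.
- jar: Closed paint jar, 42 mm across, 50 mm high, loose. Origin at the centre of its underside.
- chair: Doll's-house wooden chair, 38 x 38 x 84 mm, loose. Origin at the desk under its middle.

How it is judged:
By the outcome, as a careful person would: the job done as asked, in the order asked, and still so for the second after the job is handed in, while the arm keeps its last pose, push and grip.
It also fails if it takes over 58 s, if anything falls off the work surface, if the arm or the gripper's body presses on something with over 40 N, if the wrist force passes 120 N, or if a joint passes its speed limit or range.

ROBOT

A 6-joint arm with a two-finger parallel gripper is mounted at the origin on the work surface. World frame = base frame: x ahead of the robot, y to its left, z up, the work surface at z = 0. Lengths are in m, angles in degrees, forces in N, time in s.
With the tool pointing down it reaches from about 0.4 to 0.825 m from the base axis. Payload 7 kg.
Tool frame: the origin (TCP) lies between the finger pads; the fingertips stand 25 mm ahead of it and the grasp point (between the pads) lies 6 mm ahead of it; z points along the fingers, y is the line along which they close (so a half turn about z gives the same grasp; the last joint's range is limited). The gripper opens to 88 mm and grips with 3 to 60 N. Pads are 19 mm wide; open, the fingers measure 130 mm over their backs; the gripper's body (78 mm by 193 mm) begins 47 mm behind the grasp point.
Start: joints at [-51.675, 20.546, 0.682, 0, -70.136, -16.507], TCP at [0.251, -0.627, 0.252] pointing down, gripper open.
Joint ranges: [-176.03, 176.03], [-82.01, 121.73], [-58.28, 71.71], [-173.87, 95.51], [-174.79, -0.11], [-173.66, 173.66]. Speed limits (degrees/s): [136.94, 136.94, 172.46, 180, 180, 180].

INTERFACE

Orientations are given as [roll, pitch, yaw] about the fixed x, y, z axes, in that order (R = Rz(yaw) Ry(pitch) Rx(roll)).
In Python, from plant import ctrl, camrig, ticket gives the robot as it stands (ctrl), with the cameras (camrig) and the job (ticket).
- The arm moves only by the tool drive_effector, called after "Emit:" in YAML: its name, and indented under it one key for each argument. Schema: {"type":"object","properties":{"increments":{"type":"array","items":{"type":"object","properties":{"trans":{"type":"array","items":{"type":"number"},"minItems":3,"maxItems":3},"spin":{"type":"number"},"jaw":{"type":"number"}},"additionalProperties":false,"required":["jaw"]},"minItems":1,"maxItems":8},"only":{"type":"string"},"quiet":{"type":"boolean"},"lines":{"type":"string"}},"required":["increments"],"additionalProperties":false}. increments is a list of rows, 1 to 8 of them, each an object with the fields trans (a list: dx, dy, dz in parts of the range, where 1.0 means 0.8 m), spin (a turn about the tool's z in normalised numbers (1 is 90 degrees)), jaw (the finger opening in m); a field left out counts as zero (the opening has to be given); each row is the pose to reach, as a shift and turn from the pose commanded when the call began, along the tool's axes at that moment; what a row does not reach only later rows make up. A row lasts 1/8 s, in which the tool goes at most 0.0625 m and 10.7 degrees, less where a joint would pass 70% of its speed; a pose out of reach is approached as far as the arm can. The fingers move at their own pace and stop on an object; the grip force is fixed at half the most. Time passes only in rows, so rows that do not move let the fingers close. The tool returns the time, the measured TCP pose, the force, the opening and the grip force at its end. only (a regular expression) keeps the lines of the reply that match it, lines (a string "A,B") keeps lines A to B, and quiet returns only ok. A shift or turn number past 1, either way, is cut back to 1. Input that does not fit is refused with a message, and nothing moves.
- ctrl.get_obs(): the state, without advancing time (a new reading comes with each control period).
- camrig.snapshot(name): name is "side" or "top"; returns a dict with "frame" (400x640x3 uint8, red, green, blue), "z_map" (400x640 float32, m along the optical axis (not along the pixel's ray), 0 where there is no reading), "fovy" (degrees; the focal length in pixels is half the picture's height over the tangent of half this angle, whatever the lens; pixels are square), "cx", "cy" (the principal point, pixels), "k1" (the pictures are not rectified: a ray, as slopes to the right and down, at radius r is drawn at 1 + k1 r^2 times it, then the intrinsics apply), "R" (3x3) and "t" (3): a world point X has camera coordinates R X + t. Camera axes: x right, y down, z forward; pixel columns grow to the right and rows downward; lengths in m; the calibration is good to about 2 mm. A picture is of the moment at which its call begins.
- ticket.close_job(): hands the job in; it is judged then, once.
The state is a dict: "clock": time; "joint_pos": joint angles; "qvel": joint speeds; "tau": joint torques, N m; "tool_pos": TCP position; "orientation": TCP orientation; "force": force on the tool from outside, world axes, zero at the start; "moment": the same for the moment, N m; "opening": finger opening in m; "gripper_force": force on a finger pad.
Only numpy, scipy, OpenCV 4.12 (cv2) and the standard library are available. Lean on these libraries where they do the work, as an engineer would, in place of code of your own. Each camera call takes 0.05 s, during which the arm holds its last target. There are 200 camera calls.

## Working session

There is one attempt and no reset: what is moved stays moved. The work goes in short steps, Python scripts to look and compute and a tool call to move; the robot and the scene stay as the last step left them, time stands still between calls to the robot, and variables do not carry over. Pictures are saved under pics/ and viewed, at most 10 in all, crops included, and the job is handed in when it is done.

```bash
ls; mkdir -p pics; cat > h.py <<'E'
import numpy as np, cv2
from plant import ctrl, camrig, ticket
def snap(name):
    s=camrig.snapshot(name); return s
def save(s,fn): cv2.imwrite('pics/'+fn,s['frame'][:,:,::-1])
def K(s):
    f=s['frame'].shape[0]/2/np.tan(np.radians(s['fovy'])/2)
    return f,s['cx'],s['cy'],s['k1']
def slopes(s,uv):
    f,cx,cy,k=K(s); uv=np.asarray(uv,float).reshape(-1,2)
    d=(uv-[cx,cy])/f; p=d.copy()
    for _ in range(30): p=d/(1+k*(p**2).sum(1,keepdims=True))
    return p
def onplane(s,uv,z):
    p=slopes(s,uv); R=np.array(s['R']);t=np.array(s['t'])
    d=np.c_[p,np.ones(len(p))]@R; c=-R.T@t
    return c+d*((z-c[2])/d[:,2])[:,None]
def cloud(s):
    h,w=s['z_map'].shape; v,u=np.mgrid[:h,:w]
    p=slopes(s,np.c_[u.ravel(),v.ravel()]); z=s['z_map'].ravel()[:,None]
    P=(np.c_[p,np.ones(len(p))]*z-np.array(s['t']))@np.array(s['R'])
    P[z[:,0]==0]=np.nan
    return P.reshape(h,w,3)
def proj(s,X):
    f,cx,cy,k=K(s); c=np.atleast_2d(X)@np.array(s['R']).T+np.array(s['t'])
    p=c[:,:2]/c[:,2:]; p=p*(1+k*(p**2).sum(1,keepdims=True)); return p*f+[cx,cy]
E
python3 - <<'E'
from h import *
for n in('top','side'):
    s=snap(n); save(s,n+'0.png'); R=np.array(s['R']);print(n,s['fovy'],s['cx'],s['cy'],s['k1'],-R.T@s['t'],R.round(2).tolist())
print(ctrl.get_obs())
E
```

```text
pics
plant.py
top 49.002396108627885 317.66080708330577 201.8053378448172 0.003005599535981174 [ 0.51957876 -0.00176574  1.46732501] [[-0.0, -1.0, 0.01], [-1.0, -0.0, -0.04], [0.04, -0.01, -1.0]]
side 48.81642372310908 322.90609145772476 203.15881677234634 -0.1059589804000856 [0.19020504 1.03979734 1.1561299 ] [[-0.94, -0.34, -0.02], [-0.23, 0.65, -0.72], [0.26, -0.68, -0.69]]
{'clock': 0.1, 'joint_pos': array([-5.16754054e+01,  2.05874633e+01,  6.39666673e-01, -1.69366423e-02,
       -7.01361616e+01, -1.65076177e+01]), 'qvel': array([-0.04866619, -0.10744578,  0.14530006,  0.10832807, -0.04294858,
        0.07318892]), 'tau': array([-1.60344749e-03, -5.84160340e+01,  2.93753529e+01,  7.01553494e+00,
        1.01760085e-02, -5.83852352e-05]), 'tool_pos': array([ 0.25069504, -0.62629374,  0.25072226]), 'orientation': array([ 1.79914978e+02, -8.59206771e-03, -1.58188783e+02]), 'force': array([-0.29385201, -0.00356877,  0.22516086]), 'moment': array([ 0.04461909, -0.03236047,  0.00039337]), 'gripper_force': 0.0, 'opening': 0.08776690897915901}
```

View pics/top0.png

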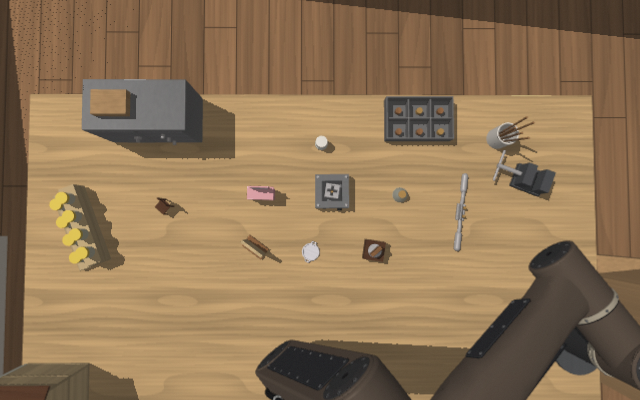

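View pics/side0.png

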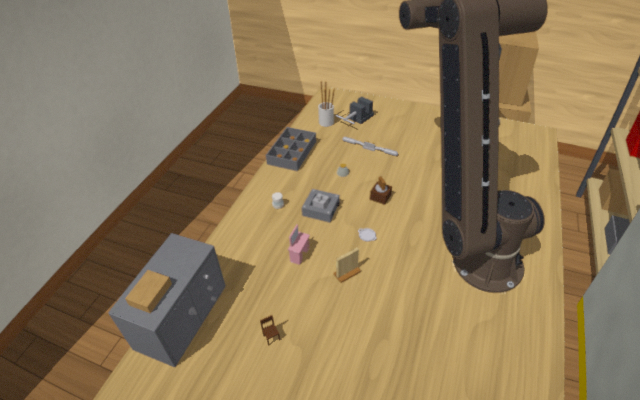

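The top view shows the spinner at (333,192), vanity at (261,193), lampshade at (401,195), screen at (257,247), rest with spindle at (375,251) and tray at (311,252). I'll enlarge both views and get height-based blobs from depth.

```bash
python3 - <<'E'
from h import *
s=snap('top'); c=s['frame'][170:275,235:415]; cv2.imwrite('pics/topc.png',cv2.resize(c[:,:,::-1],None,fx=4.4,fy=4.4,interpolation=cv2.INTER_CUBIC))
s2=snap('side'); c=s2['frame'][170:290,280:410]; cv2.imwrite('pics/sidec.png',cv2.resize(c[:,:,::-1],None,fx=5,fy=5,interpolation=cv2.INTER_CUBIC))
np.savez('s0.npz',top=s['frame'],side=s2['frame'],tz=s['z_map'],sz=s2['z_map'])
P=cloud(s); 
print('desk z',np.nanmedian(P[280:300,100:250,2]))
for nm,(u,v,w,hh),lo in [('spinner',(333,192,25,25),.03),('block',(333,192,25,25),.05),('rest',(375,251,20,18),.035),('collar',(375,251,20,18),.049),('grip',(375,251,20,18),.07),('vanity',(261,193,20,14),.05),('vmirror',(261,193,20,14),.09),('screen',(257,247,20,18),.07),('lamp',(401,195,12,12),.02),('tray',(311,252,14,14),.003),('jar',(321,143,12,12),.03)]:
    Q=P[v-hh:v+hh,u-w:u+w]; m=Q[...,2]>lo
    q=Q[m]; 
    if len(q)<4: print(nm,len(q)); continue
    r=cv2.minAreaRect(q[:,:2].astype(np.float32)*1000)
    print(nm,len(q),'med',q.mean(0).round(4),'zq',np.percentile(q[:,2],[10,50,95]).round(3),'rect',np.round(r[0],1),np.round(r[1],1),round(r[2],1))
E
```

```text
desk z 0.0019527012325334901
spinner 911 med [ 0.6191 -0.0623  0.0456] zq [0.04  0.044 0.059] rect [616.4 -62.4] [107.8 114.3] 89.9
block 150 med [ 0.6194 -0.0621  0.0571] zq [0.052 0.057 0.063] rect [622.1 -57.3] [100.3 105.6] 7.8
rest 402 med [ 0.4275 -0.1977  0.0546] zq [0.043 0.048 0.093] rect [ 427.1 -198.9] [64.5 64.4] 80.2
collar 187 med [ 0.4281 -0.1972  0.065 ] zq [0.05  0.055 0.094] rect [ 427.3 -198.9] [64.7 61.7] 78.6
grip 60 med [ 0.4271 -0.1981  0.0902] zq [0.079 0.092 0.098] rect [ 427.2 -198.9] [12.7 39.7] 41.7
vanity 355 med [0.6113 0.1663 0.0735] zq [0.064 0.068 0.114] rect [610.4 167.4] [84.3 39.4] 88.0
vmirror 40 med [0.6265 0.165  0.113 ] zq [0.107 0.113 0.12 ] rect [626.2 166.4] [ 4.9 57.5] 0.0
screen 118 med [0.4368 0.1892 0.0971] zq [0.079 0.1   0.106] rect [435.8 190.1] [79.5 10.6] 53.2
lamp 136 med [ 0.6092 -0.288   0.0333] zq [0.023 0.032 0.045] rect [ 609.  -289.3] [40.2 40.1] 89.8
tray 364 med [0.421  0.0062 0.0062] zq [0.004 0.006 0.011] rect [419.1   6.2] [89.8 89.6] 90.0
jar 113 med [ 0.7795 -0.0281  0.0511] zq [0.046 0.052 0.057] rect [780.5 -28.1] [37.2 32.7] 0.5
```

View pics/topc.png

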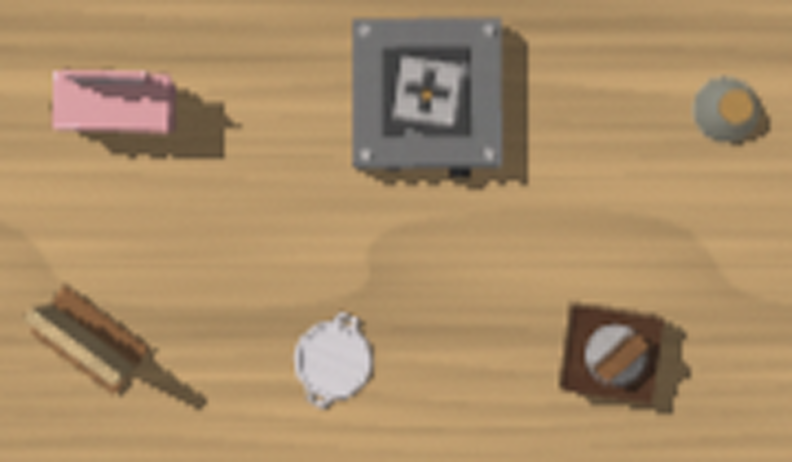

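View pics/sidec.png

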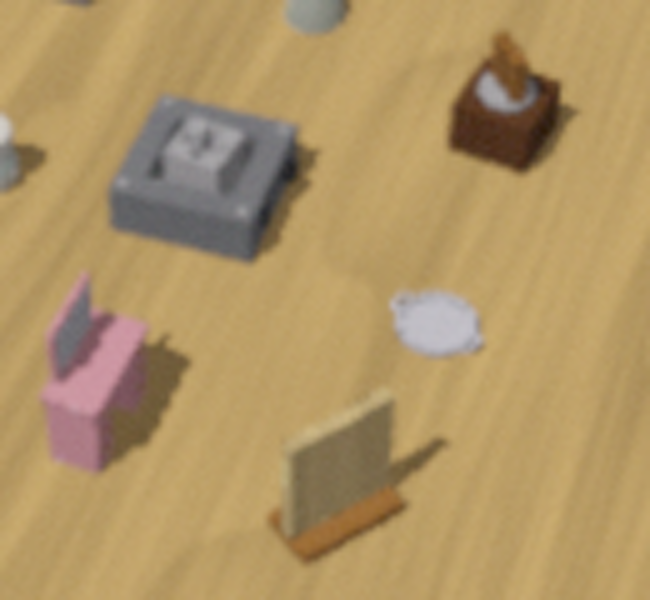

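```bash
cat >> h.py <<'E'
def go(x,y,z,yaw,pose=None):
    "tool-axis shift and turn from pose (default measured) to a downward TCP pose"
    from scipy.spatial.transform import Rotation as Ro
    o=ctrl.get_obs(); p,e=(o['tool_pos'],o['orientation']) if pose is None else pose
    d=Ro.from_euler('xyz',e,degrees=True).as_matrix().T@(np.array([x,y,z])-p)
    return d.round(4), round(-((yaw-e[2]+180)%360-180),1)
E
python3 - <<'E'
from h import *
s=snap('top'); f=s['frame'].astype(int)
hsv=cv2.cvtColor(s['frame'],cv2.COLOR_RGB2HSV)
P=cloud(s)
# block top: bright grey near centre, filled hull
sub=np.zeros(f.shape[:2],np.uint8); sub[178:206,320:346]=1
m=((hsv[...,2]>150)&(hsv[...,1]<50)&(sub>0)).astype(np.uint8)
cs,_=cv2.findContours(m,cv2.RETR_EXTERNAL,cv2.CHAIN_APPROX_NONE); c=max(cs,key=cv2.contourArea)
w=onplane(s,c.reshape(-1,2),.056)[:,:2].astype(np.float32)*1000
r=cv2.minAreaRect(w); print('block',len(c),r)
# orange pin
m=((hsv[...,0]>8)&(hsv[...,0]<25)&(hsv[...,1]>100)&(sub>0)); v,u=np.nonzero(m)
if len(v): print('pin',len(v),onplane(s,[u.mean(),v.mean()],.028))
# cross dark
g=cv2.resize(s['frame'][180:204,321:345],(120,120),interpolation=cv2.INTER_CUBIC)[...,1]
dk=(hsv[...,2]<120)&(sub>0)&(np.hypot(*(np.indices(sub.shape)-np.array([191.5,332])[:,None,None]))<6)
v,u=np.nonzero(dk); print('cross',len(v),onplane(s,[u.mean(),v.mean()],.056))
# block from depth in top & side
for n in('top','side'):
    q=s if n=='top' else snap('side'); Q=cloud(q).reshape(-1,3)
    d0=np.nanmedian(Q[(abs(Q[:,0]-.5)<.03)&(abs(Q[:,1]-.08)<.03)][:,2])
    for nm,(x,y,rad),lo in [('block',(.618,-.062,.032),.050),('house',(.618,-.062,.1),.034),('grip',(.427,-.199,.04),.068),('screen',(.437,.189,.06),.094),('screenplate',(.437,.189,.06),.05),('van',(.611,.167,.07),.03)]:
        k=(np.hypot(Q[:,0]-x,Q[:,1]-y)<rad)&(Q[:,2]-d0>lo)
        r=cv2.minAreaRect(Q[k][:,:2].astype(np.float32)*1000); print(n,nm,k.sum(),np.round(r[0],1),np.round(r[1],1),round(r[2],1),'zmax',np.percentile(Q[k][:,2],90).round(4))
    print('desk',d0)
E
```

```text
block 83 ((619.3101806640625, -62.573238372802734), (42.433937072753906, 41.60898208618164), 81.81887817382812)
pin 6 [[ 0.61857797 -0.06290521  0.028     ]]
cross 41 [[ 0.61862198 -0.06144408  0.056     ]]
top block 137 [619.8 -61.8] [43.7 44.1] 81.2 zmax 0.0609
top house 899 [619.4 -62.5] [108.  108.3] 90.0 zmax 0.0562
top grip 61 [ 427.1 -199. ] [12.7 39.1] 39.7 zmax 0.0948
top screen 90 [436. 190.] [79.6 10.2] 53.9 zmax 0.1045
top screenplate 133 [436. 190.] [79.6 10.6] 53.4 zmax 0.1041
top van 356 [610.4 167.3] [83.8 39.9] 88.2 zmax 0.1066
desk 0.0017508543517036693
side block 88 [621.4 -57.3] [48.5 45.7] 81.3 zmax 0.0576
side house 623 [622.9 -58.4] [112.5 119.2] 0.2 zmax 0.0529
side grip 56 [ 429.  -194.9] [14.  42.1] 40.8 zmax 0.0902
side screen 89 [436.7 194.3] [82.7 14.2] 54.7 zmax 0.1013
side screenplate 274 [437.5 195. ] [84.9 14.3] 53.8 zmax 0.0997
side van 448 [612.6 173. ] [90.2 43.1] 86.9 zmax 0.1035
desk -0.00037056759965872527
```

```bash
python3 -c "
from h import *
print(go(.436,.190,.2,-126.5))"
```

```text
(array([-0.4754,  0.6892,  0.0516]), np.float64(-31.7))
```

```bash
python3 -c "
from h import *
print(go(.5,-.2,.22,-142))"; 
```

```text
(array([-0.3899,  0.3033,  0.0314]), np.float64(-16.2))
```

Units first: shifts go in shares of 0.8 m and turns go in shares of 90 degrees. So -0.39 m / 0.8 = -0.4875, 0.303 m / 0.8 = 0.3788, -16 degrees / 90 = -0.1778.

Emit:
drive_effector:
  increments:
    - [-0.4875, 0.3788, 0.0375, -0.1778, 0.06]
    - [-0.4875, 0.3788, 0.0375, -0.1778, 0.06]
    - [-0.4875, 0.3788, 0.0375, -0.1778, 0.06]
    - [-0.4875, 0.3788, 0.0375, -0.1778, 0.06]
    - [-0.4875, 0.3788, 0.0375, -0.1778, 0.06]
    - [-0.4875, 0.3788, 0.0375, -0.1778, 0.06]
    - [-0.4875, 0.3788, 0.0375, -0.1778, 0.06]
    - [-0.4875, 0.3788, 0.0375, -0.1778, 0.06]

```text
refused: increments[0]: [-0.4875, 0.3788, 0.0375, -0.1778, 0.06] is not of type 'object' (schema: type "object"). Nothing was moved.
```

I used the wrong layout. The manual says a list of objects, one for each row; once more.

Emit:
drive_effector:
  increments:
    - {"trans": [-0.4875, 0.3788, 0.0375], "spin": -0.1778, "jaw": 0.06}
    - {"trans": [-0.4875, 0.3788, 0.0375], "spin": -0.1778, "jaw": 0.06}
    - {"trans": [-0.4875, 0.3788, 0.0375], "spin": -0.1778, "jaw": 0.06}
    - {"trans": [-0.4875, 0.3788, 0.0375], "spin": -0.1778, "jaw": 0.06}
    - {"trans": [-0.4875, 0.3788, 0.0375], "spin": -0.1778, "jaw": 0.06}
    - {"trans": [-0.4875, 0.3788, 0.0375], "spin": -0.1778, "jaw": 0.06}
    - {"trans": [-0.4875, 0.3788, 0.0375], "spin": -0.1778, "jaw": 0.06}
    - {"trans": [-0.4875, 0.3788, 0.0375], "spin": -0.1778, "jaw": 0.06}

```text
clock: 1.3
tool_pos: [0.5012, -0.1984, 0.2218]
orientation: [-180.0, 0.0, -142.1]
force: [1.7, -0.3, 0.7]
opening: 0.0602
gripper_force: 0.0
```

```bash
python3 -c "
from h import *
print(go(.436,.190,.2,-126.5))"
```

```text
(array([-0.1868,  0.3467,  0.0217]), np.float64(-15.6))
```

Converted, 0.347 m / 0.8 = 0.4338, -0.187 m / 0.8 = -0.2338, -15.6 degrees / 90 = -0.1733.

Emit:
drive_effector:
  increments:
    - {"trans": [-0.2338, 0.4338, 0.0275], "spin": -0.1733, "jaw": 0.06}
    - {"trans": [-0.2338, 0.4338, 0.0275], "spin": -0.1733, "jaw": 0.06}
    - {"trans": [-0.2338, 0.4338, 0.0275], "spin": -0.1733, "jaw": 0.06}
    - {"trans": [-0.2338, 0.4338, 0.0275], "spin": -0.1733, "jaw": 0.06}
    - {"trans": [-0.2338, 0.4338, 0.0275], "spin": -0.1733, "jaw": 0.06}
    - {"trans": [-0.2338, 0.4338, 0.0275], "spin": -0.1733, "jaw": 0.06}
    - {"trans": [-0.2338, 0.4338, 0.0275], "spin": -0.1733, "jaw": 0.06}
    - {"trans": [-0.2338, 0.4338, 0.0275], "spin": -0.1733, "jaw": 0.06}

```text
clock: 2.3
tool_pos: [0.435, 0.1894, 0.1995]
orientation: [180.0, -0.0, -126.4]
force: [-0.3, -0.8, -0.3]
opening: 0.0601
gripper_force: 0.0
```

```bash
python3 -c "
from h import *
print(go(.436,.190,.087,-126.5))"
```

```text
(array([-0.0011, -0.0005,  0.1125]), np.float64(0.1))
```

Converted, 0.1125 m / 0.8 = 0.1406, 0.05 m / 0.8 = 0.0625.

Emit:
drive_effector:
  increments:
    - {"trans": [-0.0013, -0.0013, 0.0625], "jaw": 0.05}
    - {"trans": [-0.0013, -0.0013, 0.1406], "jaw": 0.05}
    - {"trans": [-0.0013, -0.0013, 0.1406], "jaw": 0.05}
    - {"trans": [-0.0013, -0.0013, 0.1406], "jaw": 0.0}
    - {"trans": [-0.0013, -0.0013, 0.1406], "jaw": 0.0}
    - {"trans": [-0.0013, -0.0013, 0.1406], "jaw": 0.0}
    - {"trans": [-0.0013, -0.0013, 0.1406], "jaw": 0.0}
    - {"trans": [-0.0013, -0.0013, 0.1406], "jaw": 0.0}

```text
clock: 3.3
tool_pos: [0.4367, 0.1887, 0.0874]
orientation: [180.0, 0.0, -126.6]
force: [-0.3, 0.6, -1.4]
opening: 0.0101
gripper_force: 30.0
```

```bash
python3 - <<'E'
from h import *
s=snap('side'); c=s['frame'][210:300,290:400]; cv2.imwrite('pics/grab.png',cv2.resize(c[:,:,::-1],None,fx=5,fy=5,interpolation=cv2.INTER_CUBIC))
E
```

```text
(no output)
```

View pics/grab.png

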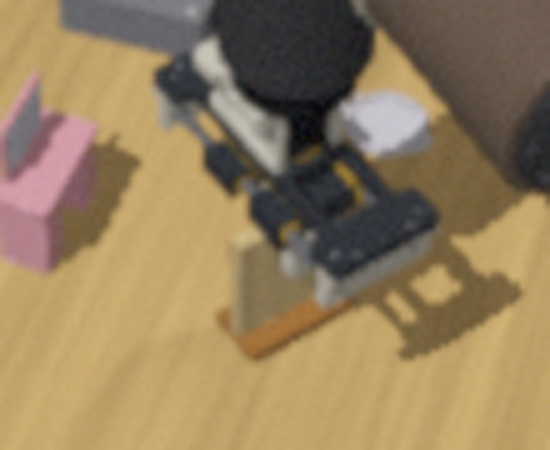

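The picture shows the plate firmly in the fingers, upright (plate near (270,280) in the crop). Next I lift it and carry it over.

Converted, -0.14 m / 0.8 = -0.175, -0.1 m / 0.8 = -0.125.

Emit:
drive_effector:
  increments:
    - {"trans": [0, 0, -0.0625], "jaw": 0}
    - {"trans": [0, 0, -0.125], "jaw": 0}
    - {"trans": [0, 0, -0.175], "jaw": 0}
    - {"trans": [0, 0, -0.175], "jaw": 0}

```text
clock: 3.85
tool_pos: [0.4379, 0.1896, 0.2301]
orientation: [-179.9, 0.3, -126.6]
force: [0.1, 0.2, -2.1]
opening: 0.0097
gripper_force: 30.0
```

```bash
python3 -c "
from h import *
print(go(.615,.054,.225,-179))"
```

```text
(array([ 0.0035, -0.2231,  0.0053]), np.float64(52.4))
```

Converted, -0.223 m / 0.8 = -0.2788, -0.18 m / 0.8 = -0.225, 52.4 degrees / 90 = 0.5822.

Emit:
drive_effector:
  increments:
    - {"trans": [0.0013, -0.0563, 0], "spin": 0.1111, "jaw": 0}
    - {"trans": [0.0025, -0.1125, 0], "spin": 0.2222, "jaw": 0}
    - {"trans": [0.0038, -0.1688, 0], "spin": 0.3333, "jaw": 0}
    - {"trans": [0.0038, -0.225, 0], "spin": 0.4444, "jaw": 0}
    - {"trans": [0.0044, -0.2788, 0], "spin": 0.5556, "jaw": 0}
    - {"trans": [0.0044, -0.2788, 0], "spin": 0.5822, "jaw": 0}
    - {"trans": [0.0044, -0.2788, 0], "spin": 0.5822, "jaw": 0}
    - {"trans": [0.0044, -0.2788, 0], "spin": 0.5822, "jaw": 0}

```text
clock: 4.85
tool_pos: [0.6131, 0.0531, 0.2263]
orientation: [-180.0, -0.1, -178.9]
force: [-0.1, -0.7, -1.6]
opening: 0.0099
gripper_force: 30.0
```

```bash
python3 -c "
from h import *
print(go(.615,.054,.087,-179)); print(ctrl.get_obs()['joint_pos'])
s=snap('top'); P=cloud(s).reshape(-1,3)
s2=snap('side'); save(s2,'carry.png')
"
```

```text
(array([-0.0021,  0.0009,  0.1393]), np.float64(0.1))
[ 2.31036468e+01  1.60053601e+01 -9.24081812e+00 -1.33197162e-02
 -6.48286688e+01 -1.11994718e+02]
```

View pics/carry.png

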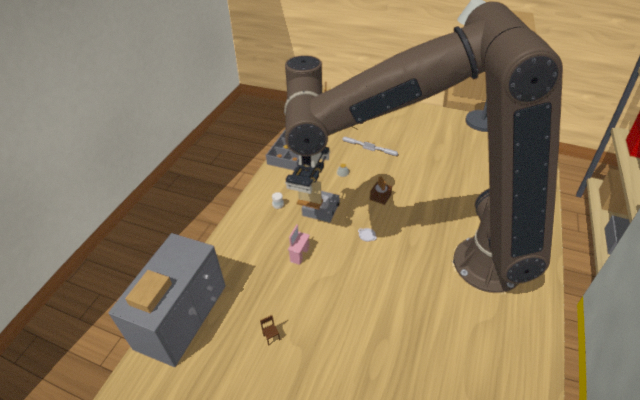

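The screen hangs upright in the gripper above the gap at (310,200). I lower it gently.

Converted, 0.139 m / 0.8 = 0.1738, 0.137 m / 0.8 = 0.1713.

Emit:
drive_effector:
  increments:
    - {"trans": [0.0013, 0.0013, 0.0625], "jaw": 0}
    - {"trans": [0.0013, 0.0013, 0.125], "jaw": 0}
    - {"trans": [0.0013, 0.0013, 0.1563], "jaw": 0}
    - {"trans": [0.0013, 0.0013, 0.1675], "jaw": 0}
    - {"trans": [0.0013, 0.0013, 0.1713], "jaw": 0}
    - {"trans": [0.0013, 0.0013, 0.1738], "jaw": 0}
    - {"trans": [0.0013, 0.0013, 0.1738], "jaw": 0}

```text
clock: 5.82
tool_pos: [0.6131, 0.0541, 0.089]
orientation: [180.0, 0.1, -179.0]
force: [0.2, 0.1, -1.5]
opening: 0.0102
gripper_force: 30.0
```

Converted, -0.002 m / 0.8 = -0.0025, 0.001 m / 0.8 = 0.0013.

Emit:
drive_effector:
  increments:
    - {"trans": [-0.0025, 0, 0.0013], "jaw": 0}
    - {"trans": [-0.0025, 0, 0.0025], "jaw": 0}
    - {"trans": [-0.0025, 0, 0.0025], "jaw": 0}

```text
clock: 6.2
tool_pos: [0.6153, 0.0541, 0.0873]
orientation: [180.0, 0.1, -179.0]
force: [-2.2, 1.3, 5.9]
opening: 0.0103
gripper_force: 30.0
```

Contact (force turned upward). Release and rise.

Converted, -0.14 m / 0.8 = -0.175, -0.09 m / 0.8 = -0.1125.

Emit:
drive_effector:
  increments:
    - {"trans": [0, 0, -0.0006], "jaw": 0.03}
    - {"trans": [0, 0, -0.0006], "jaw": 0.03}
    - {"trans": [0, 0, -0.0006], "jaw": 0.03}
    - {"trans": [0, 0, -0.05], "jaw": 0.03}
    - {"trans": [0, 0, -0.1125], "jaw": 0.03}
    - {"trans": [0, 0, -0.175], "jaw": 0.03}
    - {"trans": [0, 0, -0.175], "jaw": 0.03}

```text
clock: 7.08
tool_pos: [0.6169, 0.0544, 0.2309]
orientation: [179.9, 0.5, -179.0]
force: [0.0, 0.3, -0.8]
opening: 0.0299
gripper_force: 0.0
```

```bash
python3 -c "
from h import *
print(go(.4271,-.199,.20,-49.5)); print(go(.5,-.08,.22,-115))"
```

```text
(array([ 0.1946, -0.2499,  0.0289]), np.float64(-129.5))
(array([ 0.1194, -0.1323,  0.0097]), np.float64(-64.0))
```

Converted, -0.25 m / 0.8 = -0.3125, -0.23 m / 0.8 = -0.2875, 50.5 degrees / 90 = 0.5611.

Emit:
drive_effector:
  increments:
    - {"trans": [0.0375, -0.05, 0], "spin": 0.1111, "jaw": 0.05}
    - {"trans": [0.0875, -0.1, 0], "spin": 0.2222, "jaw": 0.05}
    - {"trans": [0.1375, -0.1625, 0], "spin": 0.3333, "jaw": 0.05}
    - {"trans": [0.175, -0.225, 0.0125], "spin": 0.4444, "jaw": 0.05}
    - {"trans": [0.225, -0.2875, 0.025], "spin": 0.5556, "jaw": 0.05}
    - {"trans": [0.2438, -0.3125, 0.0375], "spin": 0.5611, "jaw": 0.05}
    - {"trans": [0.2438, -0.3125, 0.0375], "spin": 0.5611, "jaw": 0.05}
    - {"trans": [0.2438, -0.3125, 0.0375], "spin": 0.5611, "jaw": 0.05}

```text
clock: 8.07
tool_pos: [0.4243, -0.1995, 0.196]
orientation: [-180.0, 0.0, 130.5]
force: [-0.3, -0.1, 0.3]
opening: 0.0498
gripper_force: 0.0
```

```bash
python3 - <<'E'
from h import *
s2=snap('side');c=s2['frame'][160:280,260:420]; cv2.imwrite('pics/after.png',cv2.resize(c[:,:,::-1],None,fx=5,fy=5,interpolation=cv2.INTER_CUBIC))
s=snap('top');Q=cloud(s).reshape(-1,3)
for nm,(x,y,rad),lo in [('screen',(.615,.054,.055),.08),('van',(.61,.167,.06),.03)]:
    k=(np.hypot(Q[:,0]-x,Q[:,1]-y)<rad)&(Q[:,2]>lo)&(Q[:,2]<.125)
    if k.sum()>3: r=cv2.minAreaRect(Q[k][:,:2].astype(np.float32)*1000); print(nm,k.sum(),r)
print(go(.4271,-.199,.095,130.5))
E
```

```text
screen 79 ((615.0499267578125, 52.926490783691406), (78.19490051269531, 8.953367233276367), 0.26631858944892883)
van 356 ((610.388671875, 167.37548828125), (83.93158721923828, 39.64566421508789), 87.9668197631836)
(array([-0.0014,  0.0018,  0.1011]), np.float64(0.1))
```

View pics/after.png

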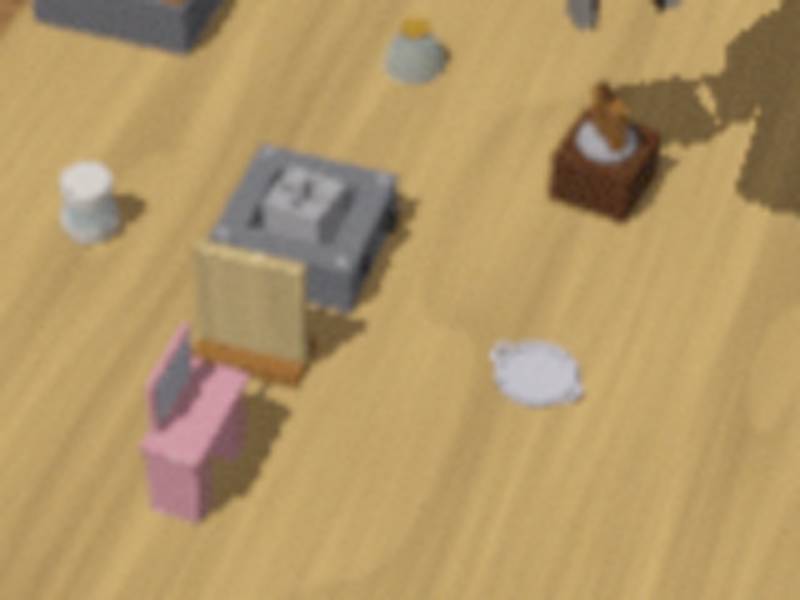

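The screen stands between the spinner (300,210) and vanity (200,430), at (.615,.053) by depth, faces towards each. Now the spindle.

Converted, 0.116 m / 0.8 = 0.145, 0.09 m / 0.8 = 0.1125.

Emit:
drive_effector:
  increments:
    - {"trans": [-0.0018, 0.0023, 0.0625], "jaw": 0.04}
    - {"trans": [-0.0018, 0.0023, 0.1125], "jaw": 0.04}
    - {"trans": [-0.0018, 0.0023, 0.1413], "jaw": 0.04}
    - {"trans": [-0.0018, 0.0023, 0.145], "jaw": 0.04}
    - {"trans": [-0.0018, 0.0023, 0.145], "jaw": 0.0}
    - {"trans": [-0.0018, 0.0023, 0.145], "jaw": 0.0}
    - {"trans": [-0.0018, 0.0023, 0.145], "jaw": 0.0}
    - {"trans": [-0.0018, 0.0023, 0.145], "jaw": 0.0}

```text
clock: 9.18
tool_pos: [0.4268, -0.1994, 0.0808]
orientation: [179.9, 0.1, 130.5]
force: [-0.9, 1.8, 5.0]
opening: 0.0116
gripper_force: 30.0
```

```bash
python3 -c "
from h import *
print(ctrl.get_obs()['moment'])"
```

```text
[ 0.42517124  0.27051099 -0.00982727]
```

Converted, -0.1 m / 0.8 = -0.125, -0.06 m / 0.8 = -0.075.

Emit:
drive_effector:
  increments:
    - {"trans": [0, 0, -0.025], "jaw": 0}
    - {"trans": [0, 0, -0.075], "jaw": 0}
    - {"trans": [0, 0, -0.125], "jaw": 0}
    - {"trans": [0, 0, -0.125], "jaw": 0}
    - {"trans": [0, 0, -0.125], "jaw": 0}

```text
clock: 9.8
tool_pos: [0.4258, -0.1993, 0.1796]
orientation: [180.0, -0.0, 130.5]
force: [-0.0, -0.2, -2.7]
opening: 0.0121
gripper_force: 30.0
```

```bash
python3 - <<'E'
from h import *
print(ctrl.get_obs()['moment'])
s2=snap('side');c=s2['frame'][120:240,320:440]; cv2.imwrite('pics/spin.png',cv2.resize(c[:,:,::-1],None,fx=5,fy=5,interpolation=cv2.INTER_CUBIC))
print(proj(s2,ctrl.get_obs()['tool_pos']), go(.6194,-.0625,.18,171.5))
E
```

```text
[-0.10109751  0.00184314 -0.02478285]
[[384.54549843 160.04263455]] (array([-0.0219,  0.2362, -0.0011]), np.float64(-41.0))
```

View pics/spin.png

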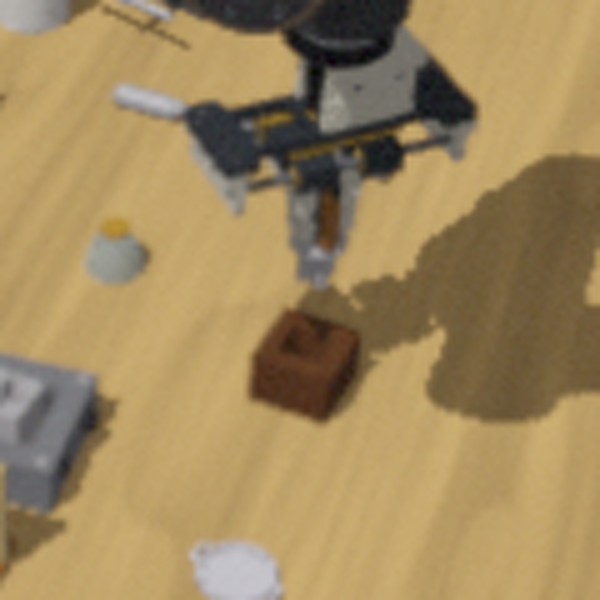

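The picture shows the gripper holding the brown grip (crop (328,220)) with the grey foot below it at (315,265); the rest hole is empty. I check the foot's position against the tool axis with depth.

```bash
python3 - <<'E'
from h import *
s=snap('side'); P=cloud(s); o=ctrl.get_obs(); T=o['tool_pos']
m=(np.hypot(P[...,0]-T[0],P[...,1]-T[1])<.05)&(P[...,2]>.07)&(P[...,2]<.2)
v,u=np.nonzero(m); 
for vv in np.unique(v):
    k=v==vv; q=P[vv,u[k]]; print(vv,u[k].min(),u[k].max(),'z',q[:,2].min().round(3),q[:,2].max().round(3),'c',q[:,:2].mean(0).round(3),s['frame'][vv,int(u[k].mean())])
yaw=np.radians(130.5)
for h,n in((-.0258+.0038-.0,'collar?'),):
    pass
tip=T[2]-.0758  # expected tip height: TCP was .0808 with tip .005
for z in(0,.008,.04,.046,.086): print(z,proj(s,[T[0],T[1],tip+z]).round(1))
E
```

```text
156 390 392 z 0.198 0.198 c [ 0.405 -0.205] [119 114 103]
157 389 391 z 0.195 0.198 c [ 0.407 -0.201] [120 117 108]
158 377 391 z 0.185 0.199 c [ 0.422 -0.196] [66 47 29]
159 377 391 z 0.188 0.199 c [ 0.424 -0.188] [72 58 46]
160 377 391 z 0.181 0.194 c [ 0.425 -0.186] [73 58 42]
161 377 390 z 0.176 0.194 c [ 0.426 -0.185] [79 75 69]
162 377 390 z 0.172 0.187 c [ 0.426 -0.184] [63 58 52]
163 377 390 z 0.167 0.185 c [ 0.425 -0.184] [54 50 42]
164 377 390 z 0.164 0.179 c [ 0.425 -0.185] [60 57 50]
165 377 390 z 0.157 0.174 c [ 0.425 -0.185] [76 67 61]
166 378 388 z 0.154 0.168 c [ 0.426 -0.183] [71 65 57]
167 378 389 z 0.146 0.167 c [ 0.424 -0.183] [75 66 56]
168 377 389 z 0.143 0.164 c [ 0.425 -0.184] [87 75 69]
169 378 388 z 0.143 0.155 c [ 0.425 -0.183] [122 117 114]
170 378 388 z 0.142 0.152 c [ 0.424 -0.181] [157 153 156]
171 379 387 z 0.135 0.151 c [ 0.423 -0.177] [138 134 136]
172 379 386 z 0.122 0.143 c [ 0.427 -0.188] [109 108 109]
173 379 386 z 0.116 0.137 c [ 0.426 -0.189] [ 99  97 101]
174 379 386 z 0.113 0.132 c [ 0.426 -0.187] [101  96 100]
175 379 385 z 0.115 0.123 c [ 0.427 -0.187] [109 107 105]
176 379 384 z 0.11 0.118 c [ 0.429 -0.187] [144 125  98]
177 382 384 z 0.105 0.111 c [ 0.423 -0.19 ] [129 114 100]
0 [[382.9 176.3]]
0.008 [[383.1 174.6]]
0.04 [[383.8 167.9]]
0.046 [[383.9 166.6]]
0.086 [[384.8 157.8]]
```

Foot is on the tool axis (expected tip pixel (383,176), seen (383,176)). Carry to above the socket.

Converted, 0.237 m / 0.8 = 0.2963, 0.14 m / 0.8 = 0.175, -41 degrees / 90 = -0.4556.

Emit:
drive_effector:
  increments:
    - {"trans": [-0.005, 0.05, 0], "spin": -0.1111, "jaw": 0}
    - {"trans": [-0.0113, 0.1125, 0], "spin": -0.2222, "jaw": 0}
    - {"trans": [-0.0163, 0.175, 0], "spin": -0.3333, "jaw": 0}
    - {"trans": [-0.0225, 0.2375, 0], "spin": -0.4222, "jaw": 0}
    - {"trans": [-0.0274, 0.2963, 0], "spin": -0.4556, "jaw": 0}
    - {"trans": [-0.0274, 0.2963, 0], "spin": -0.4556, "jaw": 0}
    - {"trans": [-0.0274, 0.2963, 0], "spin": -0.4556, "jaw": 0}

```text
clock: 10.78
tool_pos: [0.6198, -0.0621, 0.1782]
orientation: [-179.9, -0.2, 171.5]
force: [-0.5, -0.9, -0.9]
opening: 0.0119
gripper_force: 30.0
```

```bash
python3 - <<'E'
from h import *
print(go(.6194,-.0614,.14,171.5))
E
```

```text
(array([0.0004, 0.0007, 0.0382]), np.float64(0.0))
```

Converted, 0.059 m / 0.8 = 0.0738, 0.057 m / 0.8 = 0.0713.

Emit:
drive_effector:
  increments:
    - {"trans": [0.0005, 0.0009, 0.0375], "jaw": 0}
    - {"trans": [0.0005, 0.0009, 0.0563], "jaw": 0}
    - {"trans": [0.0005, 0.0009, 0.0625], "jaw": 0}
    - {"trans": [0.0005, 0.0009, 0.0675], "jaw": 0}
    - {"trans": [0.0005, 0.0009, 0.0713], "jaw": 0}
    - {"trans": [0.0005, 0.0009, 0.0738], "jaw": 0}

```text
clock: 11.52
tool_pos: [0.6207, -0.0613, 0.1214]
orientation: [180.0, 0.0, 171.5]
force: [-0.5, -0.0, -2.5]
opening: 0.0119
gripper_force: 30.0
```

```bash
python3 -c "
from h import *
o=ctrl.get_obs();print(o['moment'],go(.6194,-.0614,.0918,171.5))"
```

```text
[-0.04010524 -0.05673329  0.00990598] (array([ 0.0013, -0.0003,  0.0296]), np.float64(0.0))
```

Converted, 0.006 m / 0.8 = 0.0075, 0.004 m / 0.8 = 0.005.

Emit:
drive_effector:
  increments:
    - {"trans": [0.0004, 0, 0.0025], "jaw": 0}
    - {"trans": [0.0004, 0, 0.005], "jaw": 0}
    - {"trans": [0.0004, 0, 0.0075], "jaw": 0}
    - {"trans": [0.0004, 0, 0.0075], "jaw": 0}

```text
clock: 12.02
tool_pos: [0.6201, -0.0613, 0.1149]
orientation: [-180.0, -0.0, 171.5]
force: [0.6, 0.7, -1.9]
opening: 0.0117
gripper_force: 30.0
```

```bash
python3 -c "
from h import *
o=ctrl.get_obs();print(o['moment'],o['force'])"
```

```text
[ 0.02146874 -0.03297362 -0.01925527] [ 0.62995328  0.72785582 -1.91975396]
```

Splines have entered with hardly any force. Continue to the pin and down.

Converted, 0.018 m / 0.8 = 0.0225, 0.016 m / 0.8 = 0.02.

Emit:
drive_effector:
  increments:
    - {"trans": [0, 0, 0.005], "jaw": 0}
    - {"trans": [0, 0, 0.01], "jaw": 0}
    - {"trans": [0, 0, 0.0138], "jaw": 0}
    - {"trans": [0, 0, 0.0175], "jaw": 0}
    - {"trans": [0, 0, 0.02], "jaw": 0}
    - {"trans": [0, 0, 0.0225], "jaw": 0}
    - {"trans": [0, 0, 0.0225], "jaw": 0}

```text
clock: 12.9
tool_pos: [0.6202, -0.0613, 0.0972]
orientation: [-180.0, 0.0, 171.5]
force: [-2.3, 1.0, 4.7]
opening: 0.0117
gripper_force: 30.0
```

```bash
python3 -c "
from h import *
o=ctrl.get_obs();print(o['moment'],o['force'])"
```

```text
[ 0.13618161  0.9393673  -0.03191813] [-2.34270796  0.99676326  4.73641222]
```

Converted, 0.0054 m / 0.8 = 0.0068, 0.0045 m / 0.8 = 0.0056.

Emit:
drive_effector:
  increments:
    - {"trans": [0.0008, 0, 0.0025], "jaw": 0}
    - {"trans": [0.0008, 0, 0.0044], "jaw": 0}
    - {"trans": [0.0008, 0, 0.0056], "jaw": 0}
    - {"trans": [0.0008, 0, 0.0068], "jaw": 0}
    - {"trans": [0.0008, 0, 0.0068], "jaw": 0}

```text
clock: 13.52
tool_pos: [0.62, -0.0613, 0.0922]
orientation: [-180.0, 0.1, 171.5]
force: [-2.2, -0.7, 5.5]
opening: 0.0118
gripper_force: 30.0
```

```bash
python3 -c "
from h import *
o=ctrl.get_obs();print(o['moment'],o['force'])"
```

```text
[-0.0667583   0.74303846 -0.01981661] [-2.24618413 -0.71214987  5.4694334 ]
```

Pin force is consistent (about 7.4 N with the weight); no collar stop yet. Press in small steps.

Converted, 0.001 m / 0.8 = 0.0013, 0.0005 m / 0.8 = 0.0006.

Emit:
drive_effector:
  increments:
    - {"trans": [0.0006, 0, 0.0006], "jaw": 0}
    - {"trans": [0.0006, 0, 0.0013], "jaw": 0}
    - {"trans": [0.0006, 0, 0.0013], "jaw": 0}

```text
clock: 13.9
tool_pos: [0.62, -0.0613, 0.0918]
orientation: [180.0, 0.1, 171.5]
force: [-2.0, 0.3, 10.0]
opening: 0.0118
gripper_force: 30.0
```

```bash
python3 -c "
from h import *
o=ctrl.get_obs();print(o['moment'],o['force'])"
```

```text
[-0.08855807  0.90855858  0.00631584] [-1.97806085  0.28749394 10.04460969]
```

Converted, 0.001 m / 0.8 = 0.0013, 0.0005 m / 0.8 = 0.0006.

Emit:
drive_effector:
  increments:
    - {"trans": [0, 0, 0.0006], "jaw": 0}
    - {"trans": [0, 0, 0.0013], "jaw": 0}
    - {"trans": [0, 0, 0.0013], "jaw": 0}

```text
clock: 14.28
tool_pos: [0.62, -0.0613, 0.0918]
orientation: [-180.0, 0.1, 171.6]
force: [-4.6, 1.0, 17.6]
opening: 0.012
gripper_force: 30.0
```

```bash
python3 - <<'E'
from h import *
o=ctrl.get_obs();print(o['moment'],o['force'])
s2=snap('side');c=s2['frame'][150:270,260:380]; cv2.imwrite('pics/fin.png',cv2.resize(c[:,:,::-1],None,fx=5,fy=5,interpolation=cv2.INTER_CUBIC))
E
```

```text
[ 0.22137536  2.06415533 -0.02302465] [-4.59942675  0.96177334 17.5666862 ]
```

View pics/fin.png

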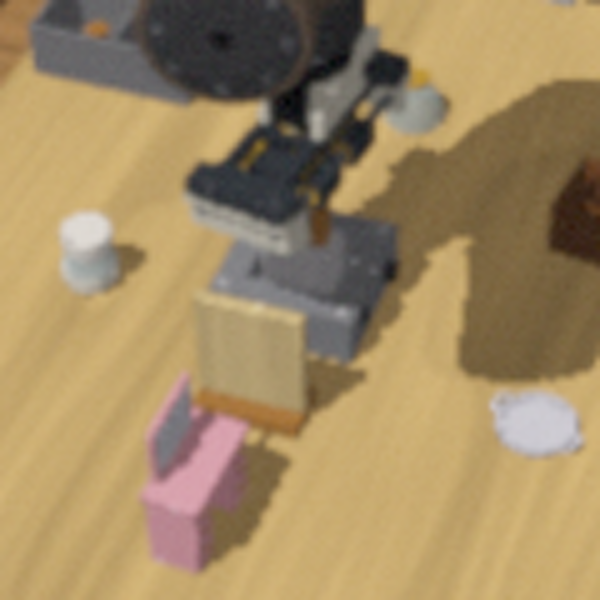

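The picture shows the spindle down in the drive block, still gripped (310,230), with the screen, vanity, jar, lampshade and tray undisturbed. The stop height of 0.0918 m matches the computed home exactly, and the force rises there without further motion.

Emit:
drive_effector:
  increments:
    - {"jaw": 0}
    - {"jaw": 0}

```text
clock: 14.58
tool_pos: [0.62, -0.0613, 0.0918]
orientation: [-180.0, 0.1, 171.6]
force: [-5.6, 0.8, 16.7]
opening: 0.0116
gripper_force: 30.0
```

```bash
python3 -c "
from h import *
print(ticket.close_job())"
```

```text
the job is handed in; nothing more can be done
None
```

I handed the job in at 14.6 s, with no verdict returned: the screen stands released midway between spinner and vanity, and the spindle is gripped and pressed home at about 17 N, stopping at the height computed for a flush collar.

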